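Trim the camera boom so that it floats at the index

TASK

The inspection camera's counterbalanced boom has sunk onto its lower buffer because its trim spring is slack. Wind the trim lever by its black grip until the boom floats with its pointer level with the index on the post, calm its swing and keep it steady there for five seconds, then let go and leave it floating at the index. Work it gently and by the lever only: do not touch the boom, do not let it swing hard or up against the upper buffer, and leave the index and the other things on the bench alone.

Things in the scene. Friction and masses are not known exactly. Their poses are not given: they have to be found in the camera images.
- stand: Boom stand, bolted down: white base 170 x 200 x 18 mm, steel post, white clevis. Origin on the bench under the pivot. z up; x along the pivot shaft (away from the robot at yaw 0); y along the level boom towards the camera. Rubber buffers at y = 90 mm limit the boom angle to -0.20 rad (lower; it rests there at the start) and +0.24 rad (upper). A graduated post at y = 390 mm carries the index.
- pivot (a point): Centre of the pivot in the boom's plane, 190 mm above the bench, axes as the stand. Boom and trim lever both turn about the stand's x axis through it. The boom hangs on the lever only by a torsion spring, nominally 0.45 N m/rad: torque on the boom = 0.45 x (lever angle - boom angle).
- trim_lever (a joint): Angle of the trim lever about the stand's +x, rad: 0 upright; positive as its grip moves to the stand's -y (away from the camera), which winds the spring and lifts the camera. Starts at -0.35, range -0.6 to 1.25. It stays where it is left: friction 0.65 N m, about 5.5 N at the grip, more than the spring can pull.
- lever_grip (a point): Middle of the trim lever's black crank grip, a round bar 30 mm thick and 64 mm long, parallel to the stand's x, 120 mm from the pivot axis and 100 mm on the robot's side (-x) of the boom's plane. The lever blade (18 mm wide, 8 mm thick) is 37 mm from here towards the boom. Can be pinched from above across the stand's y; it may turn between the fingers.
- boom: Moving boom with camera and counterweight: aluminium bar 22 x 24 mm, 565 mm long. Origin at the pivot; axes as the stand's when level. Boom angle: turn about the stand's +x, 0 level, positive camera end up. Nominal, with its load: 1.18 kg, 0.067 kg m2 about the pivot, damping 0.005 N m s/rad. Once off the buffer it swings by itself, about 4 s a swing, for long.
- pointer (a point): Tip of the flat dark pointer on the boom's camera end, on the boom's centre line 335 mm from the pivot.
- index: Steel block 32 x 30 x 22 mm clamped on the graduated post, with a flat finger towards the pointer. Origin at the block's middle, at its finger's height; the finger's tip is 39 mm towards the pivot. The reading is right when the pointer's tip is at this height (they never touch). It is set up to 30 mm above or below the pivot's height.
- camera: Inspection camera clamped to the boom 255 mm from the pivot: white clamp, grey box above, black tube and ring light below; 64 mm wide, from 98 mm below to 115 mm above the boom's centre line, nominally 0.50 kg. Origin on the centre line. Without the spring the boom is camera-heavy by nominally 0.21 N m when level, in truth anything from 0.09 to 0.36.
- weight: Counterweight, a dark steel drum 68 mm thick and 58 mm long, 235 mm from the pivot, nominally 0.46 kg. Origin on the boom's centre line. The boom's centre of mass is above the pivot: gravity takes 0.29 N m/rad off the spring's 0.45, leaving about 0.16, so 1 degree of lever shifts the boom's balance by about 2.8 degrees.
- board: Loose circuit board 130 x 160 mm, up to 14 mm high, lying under the camera. Origin under its middle.
- meter: Orange hand-held multimeter lying flat, 85 x 165 x 41 mm. Origin under its middle.
- flux_bottle: Small amber bottle with black cap, 40 mm in diameter, 79 mm high, on the counterweight's side. Origin under its middle.
- spool: Solder spool standing on its flange, 62 mm in diameter, 44 mm high. Origin under its middle.
- screwdriver: Screwdriver lying on the bench on the robot's side of the stand, under 40 mm high. Origin under its middle.
- tray: Black three-pocket parts tray, 110 x 170 x 30 mm, behind the stand. Origin under its middle.
- spray_can: White aerosol can, 66 mm in diameter, 190 mm high, behind the stand on the counterweight's side. Origin under its middle.

How it is judged (in metres and radians):
On the way:
1. the boom's pointer is kept level with the index (within 20 mm) for five seconds on end (z of pointer in the frame of index between -0.02 and 0.02 m), for 5 s.
At the end, for the whole second after the job is handed in: The lever is let go and the boom floats with its pointer within 20 mm of the index's height, turning slower than 0.08 rad/s (all of step 1 and angular speed of boom below 0.08 rad/s); the robot touches nothing.
It fails at once if the robot touches the boom, its camera or its weight (contact force between any of the fingers, the arm and boom above 0.5 N).
It fails at once if the boom swings up against its upper buffer (z of pointer in the frame of pivot above 0.0785 m).
It fails at once if the boom is swung hard (over 0.9 rad/s) (angular speed of boom above 0.9 rad/s).
It fails at once if the index is shifted (distance of index from where it was at the start of the episode above 0.01 m).
It fails at once if another thing on the bench is shifted by more than 30 mm (distance of any of board, meter, flux_bottle, spool, screwdriver, tray, spray_can from where it was at the start of the episode above 0.03 m).
It also fails if it takes over 64 s, if anything falls off the work surface, if the arm or the gripper's body presses on something with over 40 N, if the wrist force passes 120 N, or if a joint passes its speed limit or range.

ROBOT

A 7-joint arm with a two-finger parallel gripper is mounted at the origin on the work surface. World frame = base frame: x ahead of the robot, y to its left, z up, the work surface at z = 0. Lengths are in m, angles in degrees, forces in N, time in s.
With the tool pointing down it reaches from about 0.4 to 0.9 m from the base axis. Payload 5.5 kg.
Tool frame: the origin (TCP) lies on the centre line of the jaws, within the pads' length; the fingertips stand 19 mm ahead of it and the grasp point (between the pads) is the TCP; z points along the fingers, y is the line along which they close (so a half turn about z gives the same grasp; the last joint's range is limited). The gripper opens to 92 mm and grips with 3 to 60 N. Pads are 19 mm wide; open, the fingers measure 130 mm over their backs; the gripper's body (75 mm by 190 mm) begins 47 mm behind the grasp point.
Start: joints at [-55.565, 28.699, -24.465, 88.831, 12.651, 65.22, -12.049], TCP at [0.215, 0.613, 0.246] pointing down, gripper open.
Joint ranges: [-164.97, 164.97], [-17.58, 116.51], [-87.97, 89.64], [11.32, 138.91], [-80.73, 260.73], [10.89, 115.49], [-147.41, 147.41]. Speed limits (degrees/s): [147.25, 147.25, 180, 180, 180, 180, 180].

INTERFACE

Orientations are given as [roll, pitch, yaw] about the fixed x, y, z axes, in that order (R = Rz(yaw) Ry(pitch) Rx(roll)).
In Python, from station import env, cams gives the robot as it stands. The module is installed in compiled form; this text tells all that it offers.
- The arm moves only by the tool send_rows, never from a script. Its argument "series" is a list of rows, each an object of numbers: "hand": the opening, from 0 (shut) to 1 (fully open); "dx", "dy", "dz": the shift along the tool's x, y, z in mm; "wx", "wy", "wz": the turn, a rotation vector about the tool's x, y, z in degrees. A call has exactly 8 rows; each row is the pose to reach, as a shift and turn from the pose commanded when the call began, along the tool's axes at that moment; what a row does not reach only later rows make up. A row lasts 1/12 s, in which the tool goes at most 41.7 mm and 7.16 degrees, less where a joint would pass 70% of its speed; a pose out of reach is approached as far as the arm can. A call with a gripper value outside its range is refused whole. The fingers move at their own pace and stop on an object; "newtons" is the grip in N (left out, the last holds). Time passes only in rows, so rows that repeat a pose let the fingers close, or fill a call up. It gives the time, the measured TCP pose, the force, the opening and the grip force at its end, in the units of the state.
- env.get_obs(): the state, without advancing time (a new reading comes with each control period).
- cams.grab_frame(name): name is "side" or "top"; returns (picture, depth): 384x512x3 uint8, red, green, blue; 384x512 float32, m along the optical axis (not along the pixel's ray), 0 where there is no reading.
- cams.camera_model(name): a dict with "fx", "fy", "cx", "cy" (pixels), "dist" ([k1, k2, p1, p2, k3] as OpenCV has them; the pictures are not rectified), "T" (4x4, takes a point from camera to world coordinates). Camera axes: x right, y down, z forward; pixel columns grow to the right and rows downward; lengths in m; the calibration is good to about 2 mm. A picture is of the moment at which its call begins. camera_model takes no time and is no camera call.
- env.hand_in(): hands the job in; it is judged then, once.
The state is a dict: "time_s": time; "joint_positions": joint angles; "joint_vel": joint speeds; "joint_efforts": joint torques, N m; "position": TCP position; "orientation": TCP orientation; "contact_force": force on the tool from outside, world axes, zero at the start; "ft_torque": the same for the moment, N m; "gripper_width": finger opening in m; "gripper_force": force on a finger pad.
Only numpy, scipy, OpenCV 4.12 (cv2) and the standard library are available. Lean on these libraries where they do the work, as an engineer would, in place of code of your own. Each camera call takes 0.05 s, during which the arm holds its last target. There are 200 camera calls.

## Working session

There is one attempt and no reset: what is moved stays moved. The work goes in short steps, Python scripts to look and compute and a tool call to move; the robot and the scene stay as the last step left them, time stands still between calls to the robot, and variables do not carry over. Pictures are saved under pics/ and viewed, at most 10 in all, crops included, and the job is handed in when it is done.

Besides the shell and the picture viewer there is one more tool, called after "Request:" as a command line: name --argument value ..., lists and objects as JSON in quotes. send_rows: Moves the arm, as the interface text tells. Its arguments: {"type":"object","properties":{"series":{"type":"array"},"newtons":{"type":"number"}},"required":["series"]}

```bash
mkdir -p pics; python3 - <<'E'
from station import env,cams
import cv2,numpy as np
for n in ("side","top"):
    p,d=cams.grab_frame(n); cv2.imwrite(f"pics/{n}0.png",p[:,:,::-1]); np.savez(f"{n}0.npz",p=p,d=d)
    m=cams.camera_model(n); print(n,{k:np.round(v,4).tolist() for k,v in m.items()})
o=env.get_obs(); print({k:np.round(v,3).tolist() for k,v in o.items()})
E
```

```text
side {'fx': 360.6127, 'fy': 360.6127, 'cx': 251.8249, 'cy': 194.6091, 'dist': [-0.0001, 0.0, 0.0, 0.0, 0.0], 'T': [[0.9213, -0.2083, 0.3285, 0.2412], [-0.3889, -0.4901, 0.7801, -0.7307], [-0.0015, -0.8464, -0.5325, 0.7288], [0.0, 0.0, 0.0, 1.0]]}
top {'fx': 451.0407, 'fy': 451.0407, 'cx': 258.1247, 'cy': 188.6726, 'dist': [-0.1288, 0.0, 0.0, 0.0, 0.0], 'T': [[0.0048, -0.9945, 0.1044, 0.429], [-1.0, -0.0043, 0.0057, 0.0544], [-0.0052, -0.1044, -0.9945, 1.6232], [0.0, 0.0, 0.0, 1.0]]}
{'time_s': 0.1, 'joint_positions': [-55.568, 28.748, -24.455, 88.884, 12.653, 65.22, -12.049], 'joint_vel': [0.029, -0.057, -0.053, -0.337, -0.031, 0.092, 0.008], 'joint_efforts': [-0.011, -56.788, -5.838, -27.992, -0.069, 0.024, 0.0], 'position': [0.215, 0.613, 0.245], 'orientation': [-179.903, -0.002, 160.652], 'contact_force': [0.428, -0.236, -0.77], 'ft_torque': [-0.005, -0.004, -0.036], 'gripper_force': 0.0, 'gripper_width': 0.092}
```

View pics/side0.png

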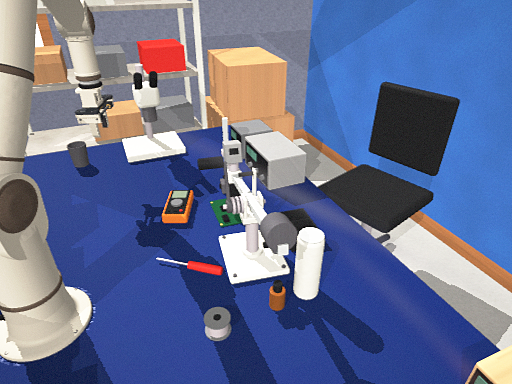

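View pics/top0.png

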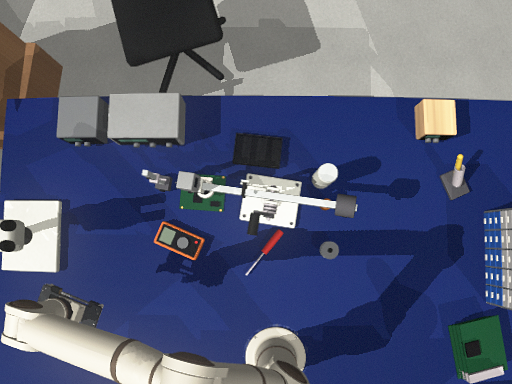

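The side view shows the stand base around (254,256), with the boom running from the drum at (278,233) towards the camera at (235,180) and the index post near (228,150). In the top view the boom runs from the weight at (346,206) to the index at (155,180), and the black grip is at about (254,223). Next I'll enlarge both.

```bash
python3 - <<'E'
import cv2
a=cv2.imread("pics/side0.png")[105:285,190:330]; b=cv2.imread("pics/top0.png")[155:245,135:365]
cv2.imwrite("pics/s1.png",cv2.resize(a,None,fx=3.3,fy=3.3,interpolation=cv2.INTER_CUBIC))
cv2.imwrite("pics/t1.png",cv2.resize(b,None,fx=3.4,fy=3.4,interpolation=cv2.INTER_CUBIC))
E
```

```text
(no output)
```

View pics/s1.png

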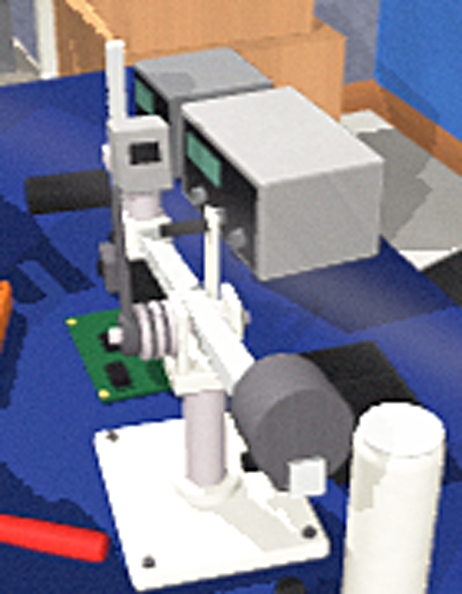

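View pics/t1.png

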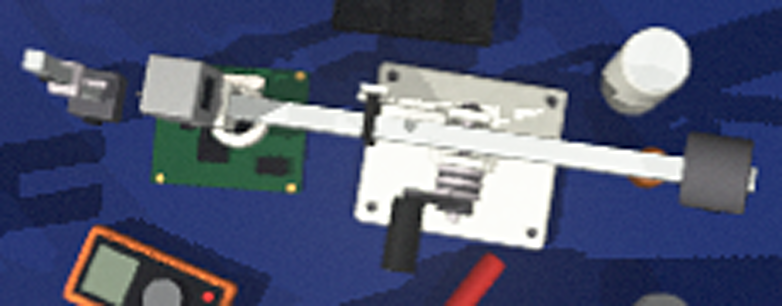

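Crop pixels:
- **Side:** the grip's black bar is around (65,192). The camera box hides the index.
- **Top:** the base corners are near (385,62), (567,90), (547,250) and (355,218). The grip is at (402,235) and the index block near (95,97).

I'll use depth for the metric positions.

```bash
cat > h.py <<'E'
import numpy as np,cv2
from station import env,cams
def cloud(n,p,d):
    m=cams.camera_model(n); h,w=d.shape
    K=np.array([[m['fx'],0,m['cx']],[0,m['fy'],m['cy']],[0,0,1]])
    u,v=np.meshgrid(np.arange(w),np.arange(h))
    q=cv2.undistortPoints(np.stack([u,v],-1).reshape(-1,1,2).astype(float),K,np.array(m['dist'])).reshape(h,w,2)
    T=np.array(m['T']); X=np.concatenate([q*d[...,None],d[...,None]],-1)@T[:3,:3].T+T[:3,3]
    X[d==0]=np.nan; return X
E
python3 - <<'E'
from h import *
C={}
for n in("top","side"):
    z=np.load(n+"0.npz"); X=cloud(n,z['p'],z['d']); C[n]=(X,z['p'].astype(int))
X,p=C['top']
roi=np.zeros(X.shape[:2],bool); roi[160:240,225:310]=1
m=roi&(p.min(-1)>120)&(abs(X[...,2]-.018)<.012)
r=cv2.minAreaRect(X[m][:,:2].astype(np.float32)); print("base",m.sum(),r)
m=roi&(p.max(-1)<75)&(p[...,2]<p[...,0]+25)&(X[...,2]>.2); print("grip top",m.sum(),np.median(X[m],0),X[m].min(0),X[m].max(0),cv2.minAreaRect(X[m][:,:2].astype(np.float32)))
print("grip px",np.argwhere(m).min(0),np.argwhere(m).max(0))
X2,p2=C['side']
roi=np.zeros(X2.shape[:2],bool); roi[152:175,192:226]=1
m=roi&(p2.max(-1)<75)&(X2[...,2]>.2);print("grip side",m.sum(),np.median(X2[m],0),X2[m].min(0),X2[m].max(0))
# boom bar top
roi=np.zeros(X.shape[:2],bool); roi[160:225,190:335]=1
m=roi&(p.min(-1)>150)&(X[...,2]>.12)&(X[...,2]<.3); 
Q=X[m]; l=cv2.fitLine(Q[:,:2].astype(np.float32),cv2.DIST_HUBER,0,.01,.01).ravel(); print("boom",len(Q),l,np.degrees(np.arctan2(l[1],l[0])))
# index region top
for v in range(168,192,2): print(v,[f"{x[0]*1e3:.0f},{x[1]*1e3:.0f},{x[2]*1e3:.0f}" for x in X[v,140:186:3]])
E
```

```text
base 1622 ((0.5566617250442505, 0.020928919315338135), (0.20187464356422424, 0.17106442153453827), 80.72576904296875)
grip top 265 [0.47489498 0.07621446 0.31298331] [0.4344912  0.01846476 0.20220848] [0.59233517 0.11263464 0.32355301] ((0.5179129242897034, 0.06380842626094818), (0.1626352071762085, 0.08199693262577057), 10.354450225830078)
grip px [183 242] [234 272]
grip side 270 [0.46135415 0.06586333 0.30982809] [0.43100484 0.05720681 0.28963935] [0.49576445 0.08270064 0.31960921]
boom 1596 [0.1087982  0.99406385 0.56777406 0.0484468 ] 83.75395
168 ['674,498,2', '674,486,2', '674,475,3', '674,464,3', '674,453,-0', '674,443,-1', '675,433,-6', '674,420,1', '673,407,7', '673,396,7', '674,387,-2', '676,378,-11', '675,366,-7', '674,353,4', '675,343,-5', '674,331,-1']
170 ['667,499,-3', '625,410,287', '625,401,286', '667,465,-2', '666,453,3', '666,442,1', '667,432,-4', '666,419,5', '666,408,2', '666,397,3', '666,386,2', '667,375,0', '667,364,-1', '666,353,2', '667,342,-1', '666,331,2']
172 ['659,497,2', '619,410,286', '618,401,288', '622,398,262', '635,412,167', '659,441,3', '660,431,-
[... 1511 characters left out ...]
97,251', '587,287,250']
186 ['607,496,1', '607,483,6', '607,473,3', '607,462,2', '607,450,6', '603,429,45', '604,421,35', '603,408,43', '603,398,39', '604,388,35', '606,381,17', '607,373,3', '581,316,246', '580,305,252', '580,295,257', '580,287,252']
188 ['600,497,-4', '600,486,-4', '600,474,-4', '600,462,2', '600,451,-1', '600,440,1', '596,419,43', '596,409,39', '596,399,37', '596,387,41', '600,383,8', '601,375,-8', '601,363,0', '576,308,236', '574,297,250', '574,287,249']
190 ['593,496,-3', '593,484,1', '593,473,1', '593,463,-6', '593,452,-4', '592,439,4', '593,428,2', '589,409,38', '590,401,27', '590,390,27', '594,386,-5', '593,373,2', '593,362,4', '593,350,6', '593,340,0', '574,297,192']
```

Measured so far, all of it self-consistent:
- **Base:** centre (0.557, 0.021), yaw about -9.2°.
- **Index post:** 0.39 m along the stand's y, with the block top at z≈0.171. That puts the index about 30 mm below the pivot.
- **Pointer:** z≈0.123 at rest, against an expected 0.123.

Next I'll refine the grip position and build the boom-angle measure.

```bash
cat >> h.py <<'E'
P=np.array([.5567,.0209,.190]); YAW=np.radians(-9.2)
A=np.array([[np.cos(YAW),-np.sin(YAW),0],[np.sin(YAW),np.cos(YAW),0],[0,0,1]]) # columns = stand axes
def stand(X): return (X-P)@A
def lever(tcp): s=stand(np.array(tcp)); return np.arctan2(-s[1],s[2]), np.hypot(s[1],s[2])
def boom(X):
    # bar's top face away from clevis, in stand frame: z=a+b*y
    s=stand(X).reshape(-1,3); y=s[:,1]; k=(abs(s[:,0])<.007)&(((y>-.195)&(y<-.06))|((y>.1)&(y<.2)))&(abs(s[:,2])<.075)
    s=s[k]; w=np.ones(len(s),bool)
    for _ in range(4):
        b,a=np.polyfit(s[w,1],s[w,2],1); r=s[:,2]-a-b*s[:,1]; w=abs(r)<max(.004,2*r[w].std())
    return np.arctan(b),a,w.sum(),r[w].std()
E
python3 - <<'E'
from h import *
for n in("top","side"):
    z=np.load(n+"0.npz"); X=cloud(n,z['p'],z['d']); p=z['p'].astype(int); s=stand(X)
    m=(p.max(-1)<80)&(X[...,2]>.28)&(s[...,0]<-.06)&(s[...,0]>-.15)&(abs(s[...,1]-.04)<.05)
    q=s[m]; print(n,"grip",m.sum(),q.mean(0).round(4),np.percentile(q,[2,98],axis=0).round(3).tolist(),"world",X[m].mean(0).round(4))
    try: print("boom",boom(X))
    except Exception as e: print(e)
    m=(abs(s[...,0])<.017)&(s[...,1]>.375)&(s[...,1]<.41)&(abs(s[...,2]+.02)<.03)
    print("index",m.sum(),np.percentile(s[m],[5,25,50,75,95],axis=0).round(4).tolist() if m.any() else 0)
    m=(abs(s[...,0])<.008)&(s[...,1]>.345)&(s[...,1]<.374)&(s[...,2]>-.06)&(s[...,2]<.05); print("finger",s[m].round(4).tolist())
    m=(abs(s[...,0])<.012)&(s[...,1]>.295)&(s[...,1]<.34)&(s[...,2]>-.09)&(s[...,2]<.02); print("pointer",s[m].round(4).tolist())
psi=np.radians(160.652); R=np.array([[np.cos(psi),np.sin(psi),0],[np.sin(psi),-np.cos(psi),0],[0,0,-1]])
t=P+A@np.array([-.106,.0411,.21]); print(t, (t-np.array([.215,.613,.246]))@R*1e3)
E
```

```text
top grip 216 [-0.0982  0.0383  0.1234] [[-0.129, 0.025, 0.104], [-0.064, 0.052, 0.131]] world [0.4659 0.0744 0.3134]
boom (np.float64(-0.19826391187985226), np.float64(0.011573034044983567), np.int64(291), np.float64(0.0023192498801526385))
index 70 [[-0.0164, 0.3755, -0.0326], [-0.0119, 0.379, -0.0227], [-0.0062, 0.3824, -0.0189], [0.005, 0.3895, -0.0152], [0.0136, 0.4, 0.0005]]
finger [[-0.0, 0.3731, -0.0284], [0.0002, 0.369, -0.025], [0.0018, 0.3687, -0.0373], [0.0015, 0.363, -0.0271], [0.0023, 0.3603, -0.0299], [-0.0031, 0.3732, -0.0312], [-0.003, 0.3686, -0.0258], [-0.0023, 0.3658, -0.0277], [-0.0013, 0.3637, -0.0329], [-0.0008, 0.3603, -0.0323], [-0.001, 0.3549, -0.0233], [0.0, 0.3529, -0.029], [-0.0032, 0.3572, -0.036], [-0.0033, 0.3521, -0.0283]]
pointer [[-0.0019, 0.3241, -0.0568], [-0.0004, 0.323, -0.0675]]
side grip 276 [-0.1006  0.0299  0.1184] [[-0.131, 0.024, 0.104], [-0.069, 0.04, 0.129]] world [0.4622 0.0665 0.3084]
boom (np.float64(-0.19914336732073554), np.float64(0.013192046511647194), np.int64(108), np.float64(0.0006339939876270588))
index 3 [[-0.0165, 0.3824, -0.0191], [-0.016, 0.3853, -0.0189], [-0.0154, 0.389, -0.0187], [-0.0151, 0.3906, -0.0175], [-0.0148, 0.3919, -0.0166]]
finger []
pointer []
[0.45863467 0.07841871 0.4       ] [-406.9845256  -423.67276187 -154.        ]
```

All consistent: boom angle -0.199 against -0.20, and index at -0.029 m relative to the pivot, so the target boom angle is about -0.088 rad. Moving above the grip.

Request:
send_rows --series '[{"hand":1,"dx":0,"dy":0,"dz":-40,"wz":-1},{"hand":1,"dx":-24,"dy":-25,"dz":-60,"wz":-3},{"hand":1,"dx":-48,"dy":-50,"dz":-80,"wz":-5},{"hand":1,"dx":-72,"dy":-75,"dz":-100,"wz":-7},{"hand":1,"dx":-96,"dy":-100,"dz":-120,"wz":-9},{"hand":1,"dx":-120,"dy":-125,"dz":-140,"wz":-10},{"hand":1,"dx":-146,"dy":-152,"dz":-154,"wz":-10.1},{"hand":1,"dx":-174,"dy":-181,"dz":-154,"wz":-10.1}]'

```text
invalid input
```

Request:
send_rows --series '[{"hand":1,"dx":0,"dy":0,"dz":-40,"wx":0,"wy":0,"wz":-1},{"hand":1,"dx":-24,"dy":-25,"dz":-60,"wx":0,"wy":0,"wz":-3},{"hand":1,"dx":-48,"dy":-50,"dz":-80,"wx":0,"wy":0,"wz":-5},{"hand":1,"dx":-72,"dy":-75,"dz":-100,"wx":0,"wy":0,"wz":-7},{"hand":1,"dx":-96,"dy":-100,"dz":-120,"wx":0,"wy":0,"wz":-9},{"hand":1,"dx":-120,"dy":-125,"dz":-140,"wx":0,"wy":0,"wz":-10},{"hand":1,"dx":-146,"dy":-152,"dz":-154,"wx":0,"wy":0,"wz":-10.1},{"hand":1,"dx":-174,"dy":-181,"dz":-154,"wx":0,"wy":0,"wz":-10.1}]' --newtons 25

```text
time_s: 0.77
position: [0.3202, 0.3848, 0.4028]
orientation: [179.7, 0.1, 170.8]
contact_force: [-0.3, 1.7, 0.9]
gripper_width: 0.0918
gripper_force: 0.0
```

Request:
send_rows --series '[{"hand":1,"dx":-23,"dy":-34.5,"dz":0,"wx":0,"wy":0,"wz":0},{"hand":1,"dx":-46,"dy":-69,"dz":0,"wx":0,"wy":0,"wz":0},{"hand":1,"dx":-69,"dy":-103.5,"dz":0,"wx":0,"wy":0,"wz":0},{"hand":1,"dx":-92,"dy":-138,"dz":0,"wx":0,"wy":0,"wz":0},{"hand":1,"dx":-115,"dy":-172.5,"dz":0,"wx":0,"wy":0,"wz":0},{"hand":1,"dx":-138,"dy":-207,"dz":0,"wx":0,"wy":0,"wz":0},{"hand":1,"dx":-161,"dy":-241.5,"dz":0,"wx":0,"wy":0,"wz":0},{"hand":1,"dx":-184,"dy":-276,"dz":0,"wx":0,"wy":0,"wz":0}]'

```text
time_s: 1.43
position: [0.4569, 0.0808, 0.3996]
orientation: [-180.0, 0.0, 170.7]
contact_force: [2.3, -0.1, -0.3]
gripper_width: 0.0919
gripper_force: 0.0
```

Request:
send_rows --series '[{"hand":1,"dx":-2,"dy":-2,"dz":15,"wx":0,"wy":0,"wz":0},{"hand":1,"dx":-2,"dy":-2,"dz":35,"wx":0,"wy":0,"wz":0},{"hand":1,"dx":-2,"dy":-2,"dz":55,"wx":0,"wy":0,"wz":0},{"hand":1,"dx":-2,"dy":-2,"dz":75,"wx":0,"wy":0,"wz":0},{"hand":1,"dx":-2,"dy":-2,"dz":90,"wx":0,"wy":0,"wz":0},{"hand":1,"dx":-2,"dy":-2,"dz":97,"wx":0,"wy":0,"wz":0},{"hand":1,"dx":-2,"dy":-2,"dz":97,"wx":0,"wy":0,"wz":0},{"hand":1,"dx":-2,"dy":-2,"dz":97,"wx":0,"wy":0,"wz":0}]'

```text
time_s: 2.1
position: [0.4585, 0.0806, 0.3029]
orientation: [-180.0, -0.0, 170.8]
contact_force: [0.5, 0.4, 0.1]
gripper_width: 0.0916
gripper_force: 0.0
```

```bash
python3 - <<'E'
from h import *
p,d=cams.grab_frame("side"); cv2.imwrite("pics/s2.png",cv2.resize(p[100:280,150:330,::-1],None,fx=3.3,fy=3.3,interpolation=cv2.INTER_CUBIC))
print(boom(cloud("side",p,d)))
p,d=cams.grab_frame("top"); print(boom(cloud("top",p,d)))
o=env.get_obs(); print(o['position'],o['contact_force'],o['time_s'],lever(o['position']))
E
```

```text
(np.float64(-0.20030504505369037), np.float64(0.013405124405412404), np.int64(109), np.float64(0.0006898209128969278))
(np.float64(-0.20057407939244568), np.float64(0.011655892042510692), np.int64(306), np.float64(0.0025108835136353146))
[0.45913425 0.08075    0.3037868 ] [-0.04132317 -0.03016125 -0.27007697] 2.2 (np.float64(-0.36500563884546033), np.float64(0.12181153052754964))
```

View pics/s2.png

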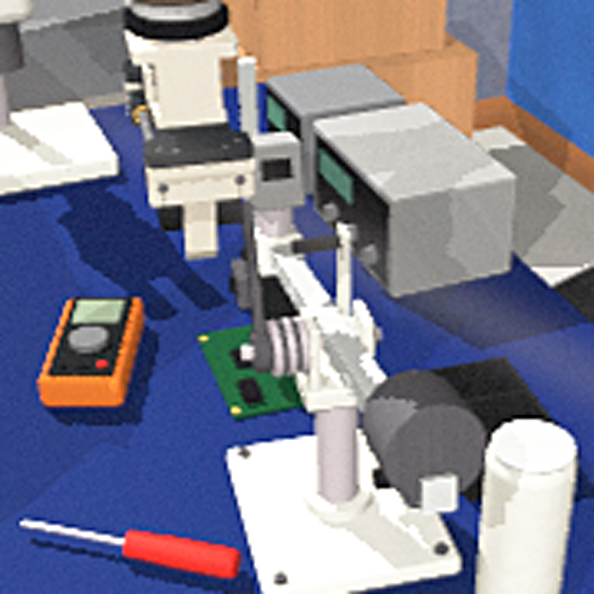

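The gripper straddles the black grip, with the near finger at (200,225) in the crop, and is clear of the boom. Closing.

Request:
send_rows --series '[{"hand":0.5,"dx":0,"dy":-2,"dz":0,"wx":0,"wy":0,"wz":0},{"hand":0.3,"dx":0,"dy":-2,"dz":0,"wx":0,"wy":0,"wz":0},{"hand":0.1,"dx":0,"dy":-2,"dz":0,"wx":0,"wy":0,"wz":0},{"hand":0.1,"dx":0,"dy":-2,"dz":0,"wx":0,"wy":0,"wz":0},{"hand":0.1,"dx":0,"dy":-2,"dz":0,"wx":0,"wy":0,"wz":0},{"hand":0.1,"dx":0,"dy":-2,"dz":0,"wx":0,"wy":0,"wz":0},{"hand":0.1,"dx":0,"dy":-2,"dz":0,"wx":0,"wy":0,"wz":0},{"hand":0.1,"dx":0,"dy":-2,"dz":0,"wx":0,"wy":0,"wz":0}]' --newtons 25

```text
time_s: 2.87
position: [0.4581, 0.0786, 0.3027]
orientation: [180.0, -0.0, 170.8]
contact_force: [-0.1, 0.9, 0.2]
gripper_width: 0.0431
gripper_force: 0.0
```

```bash
cat > look.py <<'E'
import sys
from h import *
# frames, then state: lever angle and next-move offsets (mm) for chosen lever angles
for i in range(int(sys.argv[1])):
    t=env.get_obs()['time_s']; p,d=cams.grab_frame("side"); b=boom(cloud("side",p,d)); print(f"t {t:.3f} th {b[0]:.4f} n {b[2]}")
    open("log.txt","a").write(f"{t} {b[0]} {lever(env.get_obs()['position'])[0]}\n")
o=env.get_obs(); L,r=lever(o['position']); print("t %.2f lever %.4f r %.4f w %.4f gf %.1f"%(o['time_s'],L,r,o['gripper_width'],o['gripper_force']),np.round(o['contact_force'],1),np.round(o['position'],4),"stand",stand(np.array(o['position'])).round(4))
psi=np.radians(o['orientation'][2]); R=np.array([[np.cos(psi),np.sin(psi),0],[np.sin(psi),-np.cos(psi),0],[0,0,-1]])
s=stand(np.array(o['position']))
for g in map(float,sys.argv[2:]): print(g,((A@np.array([0,-r*np.sin(g)-s[1],r*np.cos(g)-s[2]]))@R*1e3).round(2))
E
python3 look.py 1 -0.25 -0.15 -0.05 0.05 0.1 0.15
```

```text
t 2.867 th -0.1992 n 108
t 2.92 lever -0.3505 r 0.1200 w 0.0390 gf 0.0 [ 0.   0.8 -0.4] [0.4581 0.0786 0.3027] stand [-0.1065  0.0412  0.1127]
-0.25 [-1.000e-02 -1.151e+01 -3.560e+00]
-0.15 [-2.000e-02 -2.326e+01 -5.950e+00]
-0.05 [-3.00e-02 -3.52e+01 -7.14e+00]
0.05 [-4.000e-02 -4.719e+01 -7.140e+00]
0.1 [-5.000e-02 -5.317e+01 -6.690e+00]
0.15 [-5.000e-02 -5.912e+01 -5.950e+00]
```

TCP geometry gives lever = -0.3505 and r = 0.120, exactly as stated. I'll finish closing and start winding.

Request:
send_rows --series '[{"hand":0.1,"dx":0,"dy":0,"dz":0,"wx":0,"wy":0,"wz":0},{"hand":0.1,"dx":0,"dy":0,"dz":0,"wx":0,"wy":0,"wz":0},{"hand":0.1,"dx":0,"dy":0,"dz":0,"wx":0,"wy":0,"wz":0},{"hand":0.1,"dx":0,"dy":0,"dz":0,"wx":0,"wy":0,"wz":0},{"hand":0.1,"dx":0,"dy":-5.7,"dz":-1.9,"wx":0,"wy":0,"wz":0},{"hand":0.1,"dx":0,"dy":-11.5,"dz":-3.6,"wx":0,"wy":0,"wz":0},{"hand":0.1,"dx":0,"dy":-17.3,"dz":-4.9,"wx":0,"wy":0,"wz":0},{"hand":0.1,"dx":0,"dy":-23.2,"dz":-5.9,"wx":0,"wy":0,"wz":0}]'

```text
time_s: 3.58
position: [0.4552, 0.0601, 0.3093]
orientation: [179.6, 0.1, 170.9]
contact_force: [0.5, 10.6, 1.6]
gripper_width: 0.0293
gripper_force: 25.0
```

```bash
python3 look.py 1 -0.1 -0.05 0 0.05 0.1 0.12
```

```text
t 3.583 th -0.1984 n 109
t 3.63 lever -0.1776 r 0.1216 w 0.0292 gf 25.0 [ 0.6  7.8 -1.7] [0.4551 0.0591 0.3097] stand [-0.1064  0.0215  0.1197]
-0.1 [ 0.01 -9.35 -1.31]
-0.05 [  0.02 -15.41  -1.76]
0.0 [ 2.000e-02 -2.149e+01 -1.910e+00]
0.05 [  0.03 -27.57  -1.76]
0.1 [  0.04 -33.64  -1.31]
0.12 [  0.04 -36.05  -1.04]
```

Request:
send_rows --series '[{"hand":0.1,"dx":0,"dy":-5.9,"dz":-0.7,"wx":0,"wy":0,"wz":0},{"hand":0.1,"dx":0,"dy":-11.9,"dz":-1.2,"wx":0,"wy":0,"wz":0},{"hand":0.1,"dx":0,"dy":-17.9,"dz":-1.3,"wx":0,"wy":0,"wz":0},{"hand":0.1,"dx":0,"dy":-23.9,"dz":-1.2,"wx":0,"wy":0,"wz":0},{"hand":0.1,"dx":0,"dy":-29.9,"dz":-0.7,"wx":0,"wy":0,"wz":0},{"hand":0.1,"dx":0,"dy":-29.9,"dz":-0.7,"wx":0,"wy":0,"wz":0},{"hand":0.1,"dx":0,"dy":-29.9,"dz":-0.7,"wx":0,"wy":0,"wz":0},{"hand":0.1,"dx":0,"dy":-29.9,"dz":-0.7,"wx":0,"wy":0,"wz":0}]'

```text
time_s: 4.3
position: [0.4509, 0.0307, 0.3119]
orientation: [179.6, 0.2, 170.9]
contact_force: [-3.4, 7.6, 9.9]
gripper_width: 0.0295
gripper_force: 25.0
```

```bash
python3 look.py 1 0.1 0.15
```

```text
t 4.300 th -0.1984 n 109
t 4.35 lever 0.0592 r 0.1221 w 0.0294 gf 25.0 [-3.3  7.4  9.7] [0.4509 0.0307 0.3119] stand [-0.106  -0.0072  0.1219]
0.1 [ 0.01 -4.97  0.4 ]
0.15 [  0.02 -11.02   1.16]
```

Request:
send_rows --series '[{"hand":0.1,"dx":0,"dy":-1.8,"dz":0.2,"wx":0,"wy":0,"wz":0},{"hand":0.1,"dx":0,"dy":-3.6,"dz":0.4,"wx":0,"wy":0,"wz":0},{"hand":0.1,"dx":0,"dy":-5.4,"dz":0.7,"wx":0,"wy":0,"wz":0},{"hand":0.1,"dx":0,"dy":-7.2,"dz":1,"wx":0,"wy":0,"wz":0},{"hand":0.1,"dx":0,"dy":-7.2,"dz":1,"wx":0,"wy":0,"wz":0},{"hand":0.1,"dx":0,"dy":-7.2,"dz":1,"wx":0,"wy":0,"wz":0},{"hand":0.1,"dx":0,"dy":-7.2,"dz":1,"wx":0,"wy":0,"wz":0},{"hand":0.1,"dx":0,"dy":-7.2,"dz":1,"wx":0,"wy":0,"wz":0}]'

```text
time_s: 5.02
position: [0.4499, 0.0244, 0.3108]
orientation: [179.5, 0.2, 171.0]
contact_force: [-1.0, 10.0, 8.6]
gripper_width: 0.0291
gripper_force: 25.0
```

```bash
sed -i 's/s=stand(np.array(tcp)); return np.arctan2(-s\[1\],s\[2\])/s=stand(np.array(tcp)); return np.arcsin(-s[1]\/.12)/' h.py; python3 look.py 2
```

```text
t 5.017 th -0.1985 n 106
t 5.067 th -0.1978 n 106
t 5.12 lever 0.1139 r 0.1215 w 0.0294 gf 25.0 [-2.   9.4  9. ] [0.4499 0.0244 0.3107] stand [-0.106  -0.0136  0.1207]
```

Request:
send_rows --series '[{"hand":0.1,"dx":0,"dy":-1.8,"dz":0.2,"wx":0,"wy":0,"wz":0},{"hand":0.1,"dx":0,"dy":-3.6,"dz":0.5,"wx":0,"wy":0,"wz":0},{"hand":0.1,"dx":0,"dy":-5.4,"dz":0.7,"wx":0,"wy":0,"wz":0},{"hand":0.1,"dx":0,"dy":-7.2,"dz":1,"wx":0,"wy":0,"wz":0},{"hand":0.1,"dx":0,"dy":-7.2,"dz":1,"wx":0,"wy":0,"wz":0},{"hand":0.1,"dx":0,"dy":-7.2,"dz":1,"wx":0,"wy":0,"wz":0},{"hand":0.1,"dx":0,"dy":-7.2,"dz":1,"wx":0,"wy":0,"wz":0},{"hand":0.1,"dx":0,"dy":-7.2,"dz":1,"wx":0,"wy":0,"wz":0}]'

```text
time_s: 5.78
position: [0.4488, 0.0172, 0.3098]
orientation: [179.5, 0.2, 171.0]
contact_force: [-2.0, 9.4, 9.6]
gripper_width: 0.0293
gripper_force: 25.0
```

```bash
python3 look.py 2
```

```text
t 5.783 th -0.1998 n 105
t 5.833 th -0.1978 n 103
t 5.88 lever 0.1753 r 0.1216 w 0.0297 gf 25.0 [-2.6  9.5  9.3] [0.4488 0.0172 0.3098] stand [-0.1059 -0.0209  0.1198]
```

Request:
send_rows --series '[{"hand":0.1,"dx":0,"dy":-1.8,"dz":0.4,"wx":0,"wy":0,"wz":0},{"hand":0.1,"dx":0,"dy":-3.6,"dz":0.8,"wx":0,"wy":0,"wz":0},{"hand":0.1,"dx":0,"dy":-5.3,"dz":1.2,"wx":0,"wy":0,"wz":0},{"hand":0.1,"dx":0,"dy":-7,"dz":1.6,"wx":0,"wy":0,"wz":0},{"hand":0.1,"dx":0,"dy":-7,"dz":1.6,"wx":0,"wy":0,"wz":0},{"hand":0.1,"dx":0,"dy":-7,"dz":1.6,"wx":0,"wy":0,"wz":0},{"hand":0.1,"dx":0,"dy":-7,"dz":1.6,"wx":0,"wy":0,"wz":0},{"hand":0.1,"dx":0,"dy":-7,"dz":1.6,"wx":0,"wy":0,"wz":0}]'

```text
time_s: 6.55
position: [0.4477, 0.0101, 0.308]
orientation: [179.6, 0.2, 170.9]
contact_force: [-1.4, 9.2, 8.4]
gripper_width: 0.0293
gripper_force: 25.0
```

```bash
python3 look.py 2
```

```text
t 6.550 th -0.1988 n 106
t 6.600 th -0.1991 n 111
t 6.65 lever 0.2364 r 0.1213 w 0.0290 gf 25.0 [-0.7  9.5  9. ] [0.4477 0.0101 0.308 ] stand [-0.1059 -0.0281  0.118 ]
```

Request:
send_rows --series '[{"hand":0.1,"dx":0,"dy":-1.8,"dz":0.5,"wx":0,"wy":0,"wz":0},{"hand":0.1,"dx":0,"dy":-3.6,"dz":0.9,"wx":0,"wy":0,"wz":0},{"hand":0.1,"dx":0,"dy":-5.3,"dz":1.4,"wx":0,"wy":0,"wz":0},{"hand":0.1,"dx":0,"dy":-7,"dz":1.9,"wx":0,"wy":0,"wz":0},{"hand":0.1,"dx":0,"dy":-7,"dz":1.9,"wx":0,"wy":0,"wz":0},{"hand":0.1,"dx":0,"dy":-7,"dz":1.9,"wx":0,"wy":0,"wz":0},{"hand":0.1,"dx":0,"dy":-7,"dz":1.9,"wx":0,"wy":0,"wz":0},{"hand":0.1,"dx":0,"dy":-7,"dz":1.9,"wx":0,"wy":0,"wz":0}]'

```text
time_s: 7.32
position: [0.4466, 0.0031, 0.3061]
orientation: [179.6, 0.2, 170.9]
contact_force: [-1.2, 9.5, 9.2]
gripper_width: 0.0291
gripper_force: 25.0
```

```bash
python3 look.py 2
```

```text
t 7.317 th -0.1976 n 107
t 7.367 th -0.1975 n 108
t 7.42 lever 0.2976 r 0.1213 w 0.0290 gf 25.0 [-1.3  9.4  8. ] [0.4466 0.0031 0.3061] stand [-0.1059 -0.0352  0.1161]
```

Request:
send_rows --series '[{"hand":0.1,"dx":0,"dy":-1.7,"dz":0.6,"wx":0,"wy":0,"wz":0},{"hand":0.1,"dx":0,"dy":-3.5,"dz":1.1,"wx":0,"wy":0,"wz":0},{"hand":0.1,"dx":0,"dy":-5.2,"dz":1.7,"wx":0,"wy":0,"wz":0},{"hand":0.1,"dx":0,"dy":-6.8,"dz":2.3,"wx":0,"wy":0,"wz":0},{"hand":0.1,"dx":0,"dy":-6.8,"dz":2.3,"wx":0,"wy":0,"wz":0},{"hand":0.1,"dx":0,"dy":-6.8,"dz":2.3,"wx":0,"wy":0,"wz":0},{"hand":0.1,"dx":0,"dy":-6.8,"dz":2.3,"wx":0,"wy":0,"wz":0},{"hand":0.1,"dx":0,"dy":-6.8,"dz":2.3,"wx":0,"wy":0,"wz":0}]'

```text
time_s: 8.08
position: [0.4455, -0.0038, 0.3036]
orientation: [179.6, 0.2, 170.9]
contact_force: [-0.9, 8.4, 7.0]
gripper_width: 0.0293
gripper_force: 25.0
```

```bash
python3 look.py 2
```

```text
t 8.083 th -0.1978 n 107
t 8.133 th -0.1979 n 108
t 8.18 lever 0.3589 r 0.1212 w 0.0294 gf 25.0 [-0.5  9.1  7.2] [ 0.4455 -0.0038  0.3036] stand [-0.1058 -0.0421  0.1136]
```

Request:
send_rows --series '[{"hand":0.1,"dx":0,"dy":-1.7,"dz":0.7,"wx":0,"wy":0,"wz":0},{"hand":0.1,"dx":0,"dy":-3.4,"dz":1.3,"wx":0,"wy":0,"wz":0},{"hand":0.1,"dx":0,"dy":-5,"dz":2,"wx":0,"wy":0,"wz":0},{"hand":0.1,"dx":0,"dy":-6.6,"dz":2.7,"wx":0,"wy":0,"wz":0},{"hand":0.1,"dx":0,"dy":-6.6,"dz":2.7,"wx":0,"wy":0,"wz":0},{"hand":0.1,"dx":0,"dy":-6.6,"dz":2.7,"wx":0,"wy":0,"wz":0},{"hand":0.1,"dx":0,"dy":-6.6,"dz":2.7,"wx":0,"wy":0,"wz":0},{"hand":0.1,"dx":0,"dy":-6.6,"dz":2.7,"wx":0,"wy":0,"wz":0}]'

```text
time_s: 8.85
position: [0.4445, -0.0103, 0.3008]
orientation: [179.6, 0.2, 170.9]
contact_force: [-0.9, 9.7, 6.3]
gripper_width: 0.0293
gripper_force: 25.0
```

```bash
python3 look.py 2
```

```text
t 8.850 th -0.1981 n 109
t 8.900 th -0.1979 n 108
t 8.95 lever 0.4183 r 0.1210 w 0.0293 gf 25.0 [-1.1  8.7  6.5] [ 0.4445 -0.0103  0.3008] stand [-0.1058 -0.0487  0.1108]
```

Request:
send_rows --series '[{"hand":0.1,"dx":0,"dy":-1.6,"dz":0.8,"wx":0,"wy":0,"wz":0},{"hand":0.1,"dx":0,"dy":-3.3,"dz":1.5,"wx":0,"wy":0,"wz":0},{"hand":0.1,"dx":0,"dy":-4.9,"dz":2.3,"wx":0,"wy":0,"wz":0},{"hand":0.1,"dx":0,"dy":-6.4,"dz":3,"wx":0,"wy":0,"wz":0},{"hand":0.1,"dx":0,"dy":-6.4,"dz":3,"wx":0,"wy":0,"wz":0},{"hand":0.1,"dx":0,"dy":-6.4,"dz":3,"wx":0,"wy":0,"wz":0},{"hand":0.1,"dx":0,"dy":-6.4,"dz":3,"wx":0,"wy":0,"wz":0},{"hand":0.1,"dx":0,"dy":-6.4,"dz":3,"wx":0,"wy":0,"wz":0}]'

```text
time_s: 9.62
position: [0.4435, -0.0166, 0.2979]
orientation: [179.6, 0.2, 170.9]
contact_force: [-1.0, 9.6, 7.5]
gripper_width: 0.0293
gripper_force: 25.0
```

```bash
python3 look.py 2
```

```text
t 9.617 th -0.1984 n 106
t 9.667 th -0.1973 n 110
t 9.72 lever 0.4779 r 0.1211 w 0.0293 gf 25.0 [-1.4 10.2  7.2] [ 0.4434 -0.0167  0.2978] stand [-0.1058 -0.0552  0.1078]
```

Request:
send_rows --series '[{"hand":0.1,"dx":0,"dy":-1.6,"dz":0.9,"wx":0,"wy":0,"wz":0},{"hand":0.1,"dx":0,"dy":-3.2,"dz":1.7,"wx":0,"wy":0,"wz":0},{"hand":0.1,"dx":0,"dy":-4.7,"dz":2.6,"wx":0,"wy":0,"wz":0},{"hand":0.1,"dx":0,"dy":-6.2,"dz":3.4,"wx":0,"wy":0,"wz":0},{"hand":0.1,"dx":0,"dy":-6.2,"dz":3.4,"wx":0,"wy":0,"wz":0},{"hand":0.1,"dx":0,"dy":-6.2,"dz":3.4,"wx":0,"wy":0,"wz":0},{"hand":0.1,"dx":0,"dy":-6.2,"dz":3.4,"wx":0,"wy":0,"wz":0},{"hand":0.1,"dx":0,"dy":-6.2,"dz":3.4,"wx":0,"wy":0,"wz":0}]'

```text
time_s: 10.38
position: [0.4425, -0.0229, 0.2944]
orientation: [179.6, 0.2, 170.9]
contact_force: [-0.4, 9.1, 7.1]
gripper_width: 0.0292
gripper_force: 25.0
```

```bash
python3 look.py 2
```

```text
t 10.383 th -0.1805 n 110
t 10.433 th -0.1755 n 115
t 10.48 lever 0.5379 r 0.1212 w 0.0295 gf 25.0 [-1.5  9.6  8. ] [ 0.4424 -0.0229  0.2944] stand [-0.1058 -0.0615  0.1044]
```

The boom has lifted off the buffer. I'll take a few more frames and fit the load moment.

```bash
cat > fit.py <<'E'
import numpy as np, sys
from scipy.optimize import least_squares
from scipy.integrate import solve_ivp
J,c,k,g=.067,.005,.45,.29
D=np.loadtxt("log.txt"); D=D[D[:,0]>=float(sys.argv[1])] # from here on the boom is free
TL=eval(sys.argv[2]) if len(sys.argv)>2 else None # lever knots [(t,L),...]
tk=np.array([a for a,_ in TL]) if TL else D[:,0]; Lk=np.array([b for _,b in TL]) if TL else D[:,2]
Lf=lambda t:np.interp(t,tk,Lk)
def sim(M,th,w,ts):
    f=lambda t,y:[y[1],(k*(Lf(t)-y[0])+g*y[0]-M-c*y[1])/J]
    return solve_ivp(f,(D[0,0],ts[-1]+1e-6),[th,w],t_eval=ts,rtol=1e-7,max_step=.05).y
res=lambda q:np.r_[(sim(*q,D[:,0])[0]-D[:,1])/.001,(q[0]-.25)/.06]
s=least_squares(res,[.26,D[0,1],.08]); M=s.x[0]
tn=D[-1,0]; ts=np.r_[tn,tn+np.arange(1,25)/6]; y=sim(*s.x,ts)
print("M %.4f rms %.2f mrad; eq %.4f; Ltarget(-.088) %.4f"%(M,np.sqrt(np.mean(s.fun**2)),(k*Lk[-1]-M)/(k-g),(M+(k-g)*-.088)/k))
for a,b,w in zip(ts,*y): print("%.2f %.3f %.3f |"%(a,b,w),end=" ")
E
python3 look.py 4; python3 fit.py 10.3
```

```text
t 10.483 th -0.1712 n 117
t 10.533 th -0.1670 n 118
t 10.583 th -0.1618 n 113
t 10.633 th -0.1562 n 116
t 10.68 lever 0.5376 r 0.1212 w 0.0293 gf 25.0 [-1.6  9.2  8.5] [ 0.4424 -0.0228  0.2944] stand [-0.1058 -0.0615  0.1044]
M 0.2622 rms 0.30 mrad; eq -0.1265; Ltarget(-.088) 0.5513
10.63 -0.156 0.106 | 10.80 -0.138 0.113 | 10.97 -0.119 0.112 | 11.13 -0.101 0.104 | 11.30 -0.085 0.090 | 11.47 -0.072 0.069 | 11.63 -0.062 0.045 | 11.80 -0.057 0.017 | 11.97 -0.056 -0.011 | 12.13 -0.060 -0.038 | 12.30 -0.069 -0.062 | 12.47 -0.081 -0.082 | 12.63 -0.096 -0.096 | 12.80 -0.112 -0.104 | 12.97 -0.130 -0.105 | 13.13 -0.147 -0.099 | 13.30 -0.162 -0.086 | 13.47 -0.175 -0.068 | 13.63 -0.185 -0.046 | 13.80 -0.190 -0.021 | 13.97 -0.192 0.005 | 14.13 -0.189 0.030 | 14.30 -0.182 0.053 | 14.47 -0.171 0.072 | 14.63 -0.158 0.087 |
```

Request:
send_rows --series '[{"hand":0.1,"dx":0,"dy":0,"dz":0,"wx":0,"wy":0,"wz":0},{"hand":0.1,"dx":0,"dy":0,"dz":0,"wx":0,"wy":0,"wz":0},{"hand":0.1,"dx":0,"dy":0,"dz":0,"wx":0,"wy":0,"wz":0},{"hand":0.1,"dx":0,"dy":0,"dz":0,"wx":0,"wy":0,"wz":0},{"hand":0.1,"dx":0,"dy":0,"dz":0,"wx":0,"wy":0,"wz":0},{"hand":0.1,"dx":0,"dy":0,"dz":0,"wx":0,"wy":0,"wz":0},{"hand":0.1,"dx":0,"dy":0,"dz":0,"wx":0,"wy":0,"wz":0},{"hand":0.1,"dx":0,"dy":0,"dz":0,"wx":0,"wy":0,"wz":0}]'

```text
time_s: 11.35
position: [0.4425, -0.0229, 0.2944]
orientation: [179.6, 0.2, 170.9]
contact_force: [-1.3, 9.7, 8.3]
gripper_width: 0.0295
gripper_force: 25.0
```

```bash
python3 look.py 3; python3 fit.py 10.3
```

```text
t 11.350 th -0.0773 n 150
t 11.400 th -0.0737 n 152
t 11.450 th -0.0692 n 154
t 11.50 lever 0.5380 r 0.1212 w 0.0293 gf 25.0 [-1.5  8.5  7. ] [ 0.4424 -0.0229  0.2944] stand [-0.1058 -0.0615  0.1044]
M 0.2616 rms 0.31 mrad; eq -0.1220; Ltarget(-.088) 0.5501
11.45 -0.069 0.078 | 11.62 -0.058 0.053 | 11.78 -0.052 0.026 | 11.95 -0.050 -0.003 | 12.12 -0.052 -0.031 | 12.28 -0.060 -0.057 | 12.45 -0.071 -0.078 | 12.62 -0.086 -0.095 | 12.78 -0.102 -0.105 | 12.95 -0.120 -0.108 | 13.12 -0.138 -0.104 | 13.28 -0.154 -0.093 | 13.45 -0.168 -0.076 | 13.62 -0.179 -0.054 | 13.78 -0.186 -0.029 | 13.95 -0.189 -0.003 | 14.12 -0.187 0.023 | 14.28 -0.181 0.048 | 14.45 -0.172 0.069 | 14.62 -0.159 0.085 | 14.78 -0.143 0.096 | 14.95 -0.127 0.100 | 15.12 -0.111 0.097 | 15.28 -0.095 0.088 | 15.45 -0.081 0.074 |
```

Request:
send_rows --series '[{"hand":0.1,"dx":0,"dy":0,"dz":0,"wx":0,"wy":0,"wz":0},{"hand":0.1,"dx":0,"dy":0,"dz":0,"wx":0,"wy":0,"wz":0},{"hand":0.1,"dx":0,"dy":0,"dz":0,"wx":0,"wy":0,"wz":0},{"hand":0.1,"dx":0,"dy":-0.7,"dz":0.4,"wx":0,"wy":0,"wz":0},{"hand":0.1,"dx":0,"dy":-1.4,"dz":0.8,"wx":0,"wy":0,"wz":0},{"hand":0.1,"dx":0,"dy":-1.9,"dz":1.1,"wx":0,"wy":0,"wz":0},{"hand":0.1,"dx":0,"dy":-1.9,"dz":1.1,"wx":0,"wy":0,"wz":0},{"hand":0.1,"dx":0,"dy":-1.9,"dz":1.1,"wx":0,"wy":0,"wz":0}]'

```text
time_s: 12.17
position: [0.4421, -0.0248, 0.2934]
orientation: [179.6, 0.2, 170.9]
contact_force: [-1.3, 9.7, 7.8]
gripper_width: 0.0293
gripper_force: 25.0
```

```bash
python3 look.py 3; tail -1 log.txt; python3 fit.py 10.3 "[(10,.538),(11.8,.538),(12.1,$(tail -1 log.txt|cut -d' ' -f3))]"
```

```text
t 12.167 th -0.0507 n 161
t 12.217 th -0.0510 n 161
t 12.267 th -0.0520 n 161
t 12.32 lever 0.5564 r 0.1213 w 0.0294 gf 25.0 [-2.3  9.1  8.9] [ 0.4421 -0.0247  0.2934] stand [-0.1058 -0.0634  0.1034]
12.2667 -0.05196783370803069 0.5563763868992793
M 0.2616 rms 0.29 mrad; eq -0.0703; Ltarget(-.088) 0.5501
12.27 -0.052 -0.017 | 12.43 -0.055 -0.024 | 12.60 -0.060 -0.028 | 12.77 -0.065 -0.031 | 12.93 -0.070 -0.032 | 13.10 -0.075 -0.031 | 13.27 -0.080 -0.027 | 13.43 -0.084 -0.022 | 13.60 -0.087 -0.016 | 13.77 -0.089 -0.008 | 13.93 -0.090 -0.000 | 14.10 -0.090 0.007 | 14.27 -0.088 0.015 | 14.43 -0.085 0.021 | 14.60 -0.081 0.026 | 14.77 -0.076 0.029 | 14.93 -0.071 0.030 | 15.10 -0.067 0.029 | 15.27 -0.062 0.026 | 15.43 -0.058 0.022 | 15.60 -0.055 0.016 | 15.77 -0.053 0.009 | 15.93 -0.052 0.002 | 16.10 -0.052 -0.005 | 16.27 -0.054 -0.012 |
```

The boom now floats within the band, predicted to swing between -0.090 and -0.052 rad (target -0.088, band ±0.06). I'll hold, and ease the arm's push off the lever gently.

Request:
send_rows --series '[{"hand":0.1,"dx":0,"dy":0.4,"dz":-0.2,"wx":0,"wy":0,"wz":0},{"hand":0.1,"dx":0,"dy":0.8,"dz":-0.4,"wx":0,"wy":0,"wz":0},{"hand":0.1,"dx":0,"dy":1.2,"dz":-0.6,"wx":0,"wy":0,"wz":0},{"hand":0.1,"dx":0,"dy":1.6,"dz":-0.8,"wx":0,"wy":0,"wz":0},{"hand":0.1,"dx":0,"dy":2,"dz":-1,"wx":0,"wy":0,"wz":0},{"hand":0.1,"dx":0,"dy":2.3,"dz":-1.2,"wx":0,"wy":0,"wz":0},{"hand":0.1,"dx":0,"dy":2.5,"dz":-1.3,"wx":0,"wy":0,"wz":0},{"hand":0.1,"dx":0,"dy":2.5,"dz":-1.3,"wx":0,"wy":0,"wz":0}]'

```text
time_s: 12.98
position: [0.4421, -0.0247, 0.2935]
orientation: [179.8, 0.1, 170.8]
contact_force: [0.7, 5.2, 4.0]
gripper_width: 0.0297
gripper_force: 25.0
```

```bash
python3 look.py 1
```

```text
t 12.983 th -0.0669 n 152
t 13.03 lever 0.5559 r 0.1214 w 0.0294 gf 25.0 [1.7 5.4 2.9] [ 0.4421 -0.0247  0.2935] stand [-0.1058 -0.0633  0.1035]
```

Request:
send_rows --series '[{"hand":0.1,"dx":0,"dy":0.5,"dz":-0.2,"wx":0,"wy":0,"wz":0},{"hand":0.1,"dx":0,"dy":1,"dz":-0.4,"wx":0,"wy":0,"wz":0},{"hand":0.1,"dx":0,"dy":1.5,"dz":-0.6,"wx":0,"wy":0,"wz":0},{"hand":0.1,"dx":0,"dy":2,"dz":-0.8,"wx":0,"wy":0,"wz":0},{"hand":0.1,"dx":0,"dy":2.5,"dz":-1,"wx":0,"wy":0,"wz":0},{"hand":0.1,"dx":0,"dy":2.8,"dz":-1.2,"wx":0,"wy":0,"wz":0},{"hand":0.1,"dx":0,"dy":2.8,"dz":-1.2,"wx":0,"wy":0,"wz":0},{"hand":0.1,"dx":0,"dy":2.8,"dz":-1.2,"wx":0,"wy":0,"wz":0}]'

```text
time_s: 13.7
position: [0.4421, -0.0245, 0.2937]
orientation: [-180.0, 0.1, 170.7]
contact_force: [4.8, 2.0, -1.9]
gripper_width: 0.0291
gripper_force: 25.0
```

```bash
python3 look.py 2;  python3 fit.py 10.3 "[(10,.538),(11.8,.538),(12.1,.5562)]"
```

```text
t 13.700 th -0.0830 n 150
t 13.750 th -0.0845 n 154
t 13.80 lever 0.5540 r 0.1214 w 0.0294 gf 25.0 [ 5.2  2.  -2.3] [ 0.4421 -0.0245  0.2937] stand [-0.1059 -0.0631  0.1037]
M 0.2613 rms 1.22 mrad; eq -0.0689; Ltarget(-.088) 0.5494
13.75 -0.086 -0.012 | 13.92 -0.087 -0.005 | 14.08 -0.087 0.002 | 14.25 -0.086 0.009 | 14.42 -0.084 0.016 | 14.58 -0.081 0.021 | 14.75 -0.077 0.025 | 14.92 -0.073 0.027 | 15.08 -0.068 0.028 | 15.25 -0.064 0.026 | 15.42 -0.060 0.023 | 15.58 -0.056 0.018 | 15.75 -0.054 0.013 | 15.92 -0.052 0.006 | 16.08 -0.052 -0.001 | 16.25 -0.052 -0.007 | 16.42 -0.054 -0.014 | 16.58 -0.057 -0.019 | 16.75 -0.060 -0.023 | 16.92 -0.064 -0.025 | 17.08 -0.068 -0.026 | 17.25 -0.073 -0.025 | 17.42 -0.077 -0.022 | 17.58 -0.080 -0.018 | 17.75 -0.083 -0.013 |
```

Request:
send_rows --series '[{"hand":0.1,"dx":0,"dy":0,"dz":0,"wx":0,"wy":0,"wz":0},{"hand":0.1,"dx":0,"dy":0,"dz":0,"wx":0,"wy":0,"wz":0},{"hand":0.1,"dx":0,"dy":0,"dz":0,"wx":0,"wy":0,"wz":0},{"hand":0.1,"dx":0,"dy":0,"dz":0,"wx":0,"wy":0,"wz":0},{"hand":0.1,"dx":0,"dy":0,"dz":0,"wx":0,"wy":0,"wz":0},{"hand":0.1,"dx":0,"dy":0,"dz":0,"wx":0,"wy":0,"wz":0},{"hand":0.1,"dx":0,"dy":0,"dz":0,"wx":0,"wy":0,"wz":0},{"hand":0.1,"dx":0,"dy":0,"dz":0,"wx":0,"wy":0,"wz":0}]'

```text
time_s: 14.47
position: [0.442, -0.0245, 0.2937]
orientation: [-180.0, 0.1, 170.7]
contact_force: [4.3, 1.9, -1.8]
gripper_width: 0.0292
gripper_force: 25.0
```

Request:
send_rows --series '[{"hand":0.1,"dx":0,"dy":0,"dz":0,"wx":0,"wy":0,"wz":0},{"hand":0.1,"dx":0,"dy":0,"dz":0,"wx":0,"wy":0,"wz":0},{"hand":0.1,"dx":0,"dy":0,"dz":0,"wx":0,"wy":0,"wz":0},{"hand":0.1,"dx":0,"dy":0,"dz":0,"wx":0,"wy":0,"wz":0},{"hand":0.1,"dx":0,"dy":0,"dz":0,"wx":0,"wy":0,"wz":0},{"hand":0.1,"dx":0,"dy":0,"dz":0,"wx":0,"wy":0,"wz":0},{"hand":0.1,"dx":0,"dy":0,"dz":0,"wx":0,"wy":0,"wz":0},{"hand":0.1,"dx":0,"dy":0,"dz":0,"wx":0,"wy":0,"wz":0}]'

```text
time_s: 15.13
position: [0.442, -0.0245, 0.2937]
orientation: [-180.0, 0.1, 170.7]
contact_force: [5.0, 2.0, -2.2]
gripper_width: 0.0296
gripper_force: 25.0
```

```bash
python3 look.py 3;  python3 fit.py 12.2 "[(10,.5555)]"
```

```text
t 15.133 th -0.0811 n 151
t 15.183 th -0.0786 n 154
t 15.233 th -0.0789 n 149
t 15.28 lever 0.5540 r 0.1214 w 0.0294 gf 25.0 [ 4.5  2.1 -1.6] [ 0.442  -0.0245  0.2937] stand [-0.1059 -0.0631  0.1037]
M 0.2618 rms 1.63 mrad; eq -0.0737; Ltarget(-.088) 0.5504
15.23 -0.078 0.029 | 15.40 -0.073 0.029 | 15.57 -0.068 0.027 | 15.73 -0.064 0.024 | 15.90 -0.060 0.019 | 16.07 -0.058 0.013 | 16.23 -0.056 0.006 | 16.40 -0.056 -0.001 | 16.57 -0.057 -0.008 | 16.73 -0.059 -0.015 | 16.90 -0.061 -0.020 | 17.07 -0.065 -0.024 | 17.23 -0.069 -0.026 | 17.40 -0.074 -0.027 | 17.57 -0.078 -0.026 | 17.73 -0.082 -0.023 | 17.90 -0.086 -0.018 | 18.07 -0.088 -0.013 | 18.23 -0.090 -0.007 | 18.40 -0.090 -0.000 | 18.57 -0.090 0.006 | 18.73 -0.088 0.012 | 18.90 -0.086 0.018 | 19.07 -0.082 0.022 | 19.23 -0.079 0.024 |
```

Request:
send_rows --series '[{"hand":0.1,"dx":0,"dy":0,"dz":0,"wx":0,"wy":0,"wz":0},{"hand":0.1,"dx":0,"dy":0,"dz":0,"wx":0,"wy":0,"wz":0},{"hand":0.1,"dx":0,"dy":0,"dz":0,"wx":0,"wy":0,"wz":0},{"hand":0.1,"dx":0,"dy":0,"dz":0,"wx":0,"wy":0,"wz":0},{"hand":0.1,"dx":0,"dy":0,"dz":0,"wx":0,"wy":0,"wz":0},{"hand":0.1,"dx":0,"dy":0,"dz":0,"wx":0,"wy":0,"wz":0},{"hand":0.1,"dx":0,"dy":0,"dz":0,"wx":0,"wy":0,"wz":0},{"hand":0.1,"dx":0,"dy":0,"dz":0,"wx":0,"wy":0,"wz":0}]'

```text
time_s: 15.95
position: [0.4421, -0.0245, 0.2937]
orientation: [-180.0, 0.1, 170.7]
contact_force: [4.5, 2.6, -2.3]
gripper_width: 0.0292
gripper_force: 25.0
```

Request:
send_rows --series '[{"hand":0.1,"dx":0,"dy":0,"dz":0,"wx":0,"wy":0,"wz":0},{"hand":0.1,"dx":0,"dy":0,"dz":0,"wx":0,"wy":0,"wz":0},{"hand":0.1,"dx":0,"dy":0,"dz":0,"wx":0,"wy":0,"wz":0},{"hand":0.1,"dx":0,"dy":0,"dz":0,"wx":0,"wy":0,"wz":0},{"hand":0.1,"dx":0,"dy":0,"dz":0,"wx":0,"wy":0,"wz":0},{"hand":0.1,"dx":0,"dy":0,"dz":0,"wx":0,"wy":0,"wz":0},{"hand":0.1,"dx":0,"dy":0,"dz":0,"wx":0,"wy":0,"wz":0},{"hand":0.1,"dx":0,"dy":0,"dz":0,"wx":0,"wy":0,"wz":0}]' --newtons 5

```text
time_s: 16.62
position: [0.4419, -0.0245, 0.2938]
orientation: [-180.0, 0.1, 170.7]
contact_force: [3.9, 3.4, -1.9]
gripper_width: 0.0294
gripper_force: 5.0
```

```bash
python3 look.py 2
```

```text
t 16.617 th -0.0710 n 156
t 16.667 th -0.0707 n 151
t 16.72 lever 0.5545 r 0.1214 w 0.0297 gf 5.0 [ 5.5  2.7 -1.1] [ 0.4419 -0.0245  0.2937] stand [-0.1061 -0.0632  0.1037]
```

The lever is steady and the boom is near its upper turning point at -0.071. Releasing.

Request:
send_rows --series '[{"hand":0.4,"dx":0,"dy":0,"dz":0,"wx":0,"wy":0,"wz":0},{"hand":0.5,"dx":0,"dy":0,"dz":0,"wx":0,"wy":0,"wz":0},{"hand":0.6,"dx":0,"dy":0,"dz":0,"wx":0,"wy":0,"wz":0},{"hand":0.7,"dx":0,"dy":0,"dz":0,"wx":0,"wy":0,"wz":0},{"hand":0.8,"dx":0,"dy":0,"dz":0,"wx":0,"wy":0,"wz":0},{"hand":0.9,"dx":0,"dy":0,"dz":0,"wx":0,"wy":0,"wz":0},{"hand":0.9,"dx":0,"dy":0,"dz":0,"wx":0,"wy":0,"wz":0},{"hand":0.9,"dx":0,"dy":0,"dz":0,"wx":0,"wy":0,"wz":0}]'

```text
time_s: 17.38
position: [0.4414, -0.0242, 0.2938]
orientation: [-180.0, -0.0, 170.7]
contact_force: [-0.1, 0.1, -0.3]
gripper_width: 0.0785
gripper_force: 0.0
```

```bash
python3 look.py 2
```

```text
t 17.383 th -0.0728 n 153
t 17.433 th -0.0740 n 158
t 17.48 lever 0.5520 r 0.1214 w 0.0820 gf 0.0 [ 0.3 -0.   0.2] [ 0.4414 -0.0242  0.2938] stand [-0.1066 -0.0629  0.1038]
```

Clear of the grip, and the boom is undisturbed. Retreating straight up.

Request:
send_rows --series '[{"hand":0.9,"dx":0,"dy":0,"dz":-8,"wx":0,"wy":0,"wz":0},{"hand":0.9,"dx":0,"dy":0,"dz":-20,"wx":0,"wy":0,"wz":0},{"hand":0.9,"dx":0,"dy":0,"dz":-35,"wx":0,"wy":0,"wz":0},{"hand":0.9,"dx":0,"dy":0,"dz":-50,"wx":0,"wy":0,"wz":0},{"hand":0.9,"dx":0,"dy":0,"dz":-65,"wx":0,"wy":0,"wz":0},{"hand":0.9,"dx":0,"dy":0,"dz":-80,"wx":0,"wy":0,"wz":0},{"hand":0.9,"dx":0,"dy":0,"dz":-90,"wx":0,"wy":0,"wz":0},{"hand":0.9,"dx":0,"dy":0,"dz":-95,"wx":0,"wy":0,"wz":0}]'

```text
time_s: 18.15
position: [0.442, -0.0242, 0.3907]
orientation: [180.0, 0.1, 170.7]
contact_force: [-0.4, 0.0, -0.9]
gripper_width: 0.0827
gripper_force: 0.0
```

Request:
send_rows --series '[{"hand":0.9,"dx":0,"dy":0,"dz":0,"wx":0,"wy":0,"wz":0},{"hand":0.9,"dx":0,"dy":0,"dz":0,"wx":0,"wy":0,"wz":0},{"hand":0.9,"dx":0,"dy":0,"dz":0,"wx":0,"wy":0,"wz":0},{"hand":0.9,"dx":0,"dy":0,"dz":0,"wx":0,"wy":0,"wz":0},{"hand":0.9,"dx":0,"dy":0,"dz":0,"wx":0,"wy":0,"wz":0},{"hand":0.9,"dx":0,"dy":0,"dz":0,"wx":0,"wy":0,"wz":0},{"hand":0.9,"dx":0,"dy":0,"dz":0,"wx":0,"wy":0,"wz":0},{"hand":0.9,"dx":0,"dy":0,"dz":0,"wx":0,"wy":0,"wz":0}]'

```text
time_s: 18.82
position: [0.4413, -0.0242, 0.3886]
orientation: [-180.0, -0.0, 170.7]
contact_force: [0.8, -0.8, -0.4]
gripper_width: 0.0829
gripper_force: 0.0
```

```bash
python3 look.py 4; python3 - <<'E'
from h import *
p,d=cams.grab_frame("top"); X=cloud("top",p,d); s=stand(X); print("top boom",boom(X))
m=(abs(s[...,0])<.012)&(s[...,1]>.30)&(s[...,1]<.34)&(abs(s[...,2]+.03)<.05); print("pointer z",m.sum(),np.median(s[m],0) if m.any() else 0)
m=(abs(s[...,0])<.008)&(s[...,1]>.35)&(s[...,1]<.374)&(abs(s[...,2]+.03)<.03); print("finger z",m.sum(),np.median(s[m],0))
cv2.imwrite("pics/t3.png",cv2.resize(p[140:250,135:365,::-1],None,fx=3.4,fy=3.4,interpolation=cv2.INTER_CUBIC))
E
```

```text
t 18.817 th -0.0744 n 151
t 18.867 th -0.0751 n 152
t 18.917 th -0.0750 n 152
t 18.967 th -0.0751 n 156
t 19.02 lever 0.5522 r 0.2085 w 0.0824 gf 0.0 [-0.9  0.1  0.4] [ 0.4414 -0.0242  0.3888] stand [-0.1066 -0.0629  0.1988]
top boom (np.float64(-0.07461173646949898), np.float64(0.01158250740700517), np.int64(299), np.float64(0.0025588563863212727))
pointer z 9 [-0.0005573   0.32173546 -0.02304978]
finger z 14 [-0.00061926  0.36279838 -0.02994485]
```

View pics/t3.png

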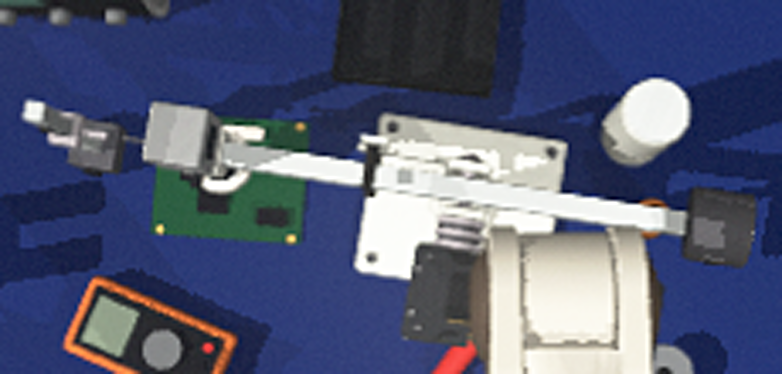

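The boom floats almost still at -0.075 rad, so the pointer is about 5 mm above the index. The pointer and index finger meet near (130,140) in the crop, the gripper is clear, and nothing else looks moved. Handing in.

```bash
python3 -c "
from station import env
print(env.hand_in())"
```

```text
the job is handed in; nothing more can be done
None
```

I handed the job in at about 19 s with the boom floating almost still, its pointer about 5 mm above the index (within the 20 mm band for over 8 s), the lever let go and the gripper clear; the judge returned no verdict.

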